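Sort the tested modules, then try, free and hold open the test fixture's cover

TASK

Turn the test station round for the next part: first seat the two tested modules flat in their nests, the one with the green tag in the green pass nest and the one with the red tag in the red reject nest, and let go of them. Then try the test fixture's cover with a tug up on its handle before you touch the catch; if the catch holds it, slide the thumb button beside the handle away from the handle to free it, and swing the cover up by its handle to about 55 degrees. Finish while still holding the cover open by its handle, for a colleague to load the next module (it falls shut by itself); leave the other things on the bench alone.

Things in the scene. Friction and masses are not known exactly. Their poses are not given: they have to be found in the camera images.
- green_module_centre (a point): centre (12 mm above its underside) of the module that PASSED: aluminium block housing 56 (x) x 34 (y) x 24 (z) mm with black top and a green tag on it, lying flat with z up, about 80 g, with a small white connector sticking out 2 mm at its +x end above the level of a nest's rim
- red_module_centre (a point): centre of the FAILED module: the same housing, but with a red tag on its black top
- green_module: the green-tagged module itself; origin at the centre of its underside
- red_module: the red-tagged module itself; origin at the centre of its underside
- pass_nest_floor (a point): centre of the recess floor of the green pass nest: a fixed block 86 (x) x 64 (y) x 13 (z) mm with one recess 61 (x) x 39 (y) mm, 8 mm deep, its rim bevelled 4 mm, so its floor is 5 mm above the bench; a module goes in flat, its long side along the nest's x, either way round; 16 mm of it then stand out
- reject_nest_floor (a point): the same point of the red reject nest, a block of the same shape and size
- fixture: test fixture standing fixed on the bench: grey steel box 190 (x) x 180 (y) x 60 mm high with a flat blue hinged cover on top (cover's top face 68 mm above the bench). Origin at the centre of its underside; its front looks to its own -x, z up. A black phone stand about 0.25 m tall stands left of it (x 0.38 to 0.56, y 0.11 to 0.35): keep clear
- cover_hinge (a point): middle of the cover's hinge line, which runs along the fixture's y at the back edge: 95 mm behind the fixture's origin, 64 mm above the bench
- cover (a joint): opening angle of the cover in rad: 0 shut, grows as the front edge goes up, stop at 1.3. The cover weighs about 0.5 kg and always falls shut by itself if let go. If the catch has caught, the cover can be lifted only 0.023 rad (about 4 mm at the handle) and then stops hard
- handle_bar (a point): middle of the black bow handle's round bar: 10 mm thick, 62 mm clear length between its legs, along the fixture's y, 35 mm above the cover's top face; with the cover shut it lies 165 mm in front of the hinge line and 39 mm above it, 43 mm to the left (+y) of the fixture's middle; open space all round it
- button (a joint): travel in m of the catch's thumb button: 0 at the start always, slides to the fixture's -y (away from the handle) to a stop at 0.018 = fully released; takes 3 to 5 N, stays where left. It pushes back the tongue, hidden under the cover. The tongue's spring is tired: at times it has shot out and caught, at times not, and nothing outside, the button included, shows which
- button_grip (a point): centre of the catch's black thumb button on the cover's top, right of the handle: 22 (x) x 12 (y) x 18 (z) mm; this point is 12 mm above the cover's top face, the button's top 9 to 10 mm higher; 38 mm right (-y) of the fixture's middle, 76 mm in front of its origin
- tip_tinner: bystander, to be left alone: tip-cleaner tin: small white round tin with a red top, 47 mm across, 19 high mm, on the bench; origin at its underside
- wick_spool: bystander, to be left alone: yellow flat spool of desoldering braid, 44 x 66 x 11 mm, on the bench; origin at its underside
- usb_stick: bystander, to be left alone: red memory stick, 16 x 50 x 8 mm, on the bench; origin at its underside
- wrench_key: bystander, to be left alone: flat light-grey tip wrench, 14 x 90 x 9 mm, on the bench; origin at its underside
There are look-alikes about, which are no part of the job. Leave any blue look-alike of the green_module alone.

How it is judged:
On the way, in this order (a step that is already met when the one before it is completed fails the run):
1. both modules sit flat in the nest of their tag's colour, released (horizontal distance between green_module_centre and pass_nest_floor below 0.005 m and z of green_module_centre in the frame of pass_nest_floor below 0.0145 m and angle between each of green_module_centre, red_module_centre's own z axis and vertical below 0.1 rad and angle between the x axis of green_module_centre and the x axis of pass_nest_floor, either way round below 0.15 rad and horizontal distance between red_module_centre and reject_nest_floor below 0.005 m and z of red_module_centre in the frame of reject_nest_floor below 0.0145 m and angle between the x axis of red_module_centre and the x axis of reject_nest_floor, either way round below 0.15 rad and contact force between the fingers and green_module below 0.05 N and contact force between the fingers and red_module below 0.05 N), for 0.2 s.
2. the cover has been tried: raised at least 2 mm at the handle by the fingers, with the catch's button still at its start (value of joint cover above 0.012 rad and value of joint button below 0.003 m and contact force between the fingers and cover above 0.3 N and distance between the grasp point and handle_bar below 0.05 m), for 0.05 s.
At the end, for the whole second after the job is handed in: Cover held still by the fingers on its handle, 0.8 to 1.28 rad open; each module in the nest of its colour: centre within 5 mm of the middle, on the floor within 2.5 mm, level within 0.1 rad, long side within 0.15 rad of the nest's, not touched by the fingers (all of step 1 and distance between the grasp point and handle_bar below 0.05 m and value of joint cover between 0.8 and 1.28 rad and contact force between the fingers and cover above 0.5 N and velocity of joint cover between -0.1 and 0.1 rad/s); the arm keeps its last pose, push and grip.
It fails at once if the tip tinner is shifted by more than 25 mm (distance of tip_tinner from where it was at the start of the episode above 0.025 m).
It fails at once if the wick spool is shifted by more than 25 mm (distance of wick_spool from where it was at the start of the episode above 0.025 m).
It fails at once if the usb stick is shifted by more than 25 mm (distance of usb_stick from where it was at the start of the episode above 0.025 m).
It fails at once if the wrench key is shifted by more than 25 mm (distance of wrench_key from where it was at the start of the episode above 0.025 m).
It also fails if it takes over 72 s, if anything falls off the work surface, if the arm or the gripper's body presses on something with over 40 N, if the wrist force passes 120 N, or if a joint passes its speed limit or range.

ROBOT

A 6-joint arm with a two-finger parallel gripper is mounted at the origin on a cart in front of the work surface, level with it; the furniture and walls round the work are solid. World frame = base frame: x ahead of the robot, y to its left, z up, the work surface at z = 0. Lengths are in m, angles in rad, forces in N, time in s.
With the tool pointing down it reaches from about 0.35 to 0.85 m from the base axis. Payload 8.1 kg.
Tool frame: the origin (TCP) lies between the finger pads; the fingertips stand 14 mm ahead of it and the grasp point (between the pads) lies 5 mm behind it (robot.tip_reach is the z of the fingertips in the tool frame, in m); z points along the fingers, y is the line along which they close (so a half turn about z gives the same grasp; the last joint's range is limited). The gripper opens to 93 mm and grips with 3 to 60 N. Pads are 15 mm wide; open, the fingers measure 128 mm over their backs; the gripper's body (75 mm by 188 mm) begins 65 mm behind the grasp point.
Start: joints at [-1.283, 0.13, 1.488, -0, 1.523, -0.085], TCP at [0.219, -0.559, 0.233] pointing down, gripper open.
Joint ranges: [-2.96, 2.96], [-0.89, 2.26], [0.02, 2.5], [-1.34, 4.48], [0, 2.73], [-2.66, 2.66]. Speed limits (rad/s): [2.39, 2.39, 2.79, 3.14, 3.14, 3.14].

INTERFACE

Orientations are given as a rotation vector (axis times angle).
In Python, from plant import robot gives the robot as it stands. The module is installed in compiled form; this text tells all that it offers.
- The arm moves only by the shell command python3 -m handwheel 'ROWS' [FORCE]. ROWS is JSON, a list of rows, each a list of 7 numbers: the closure, from -1 (fully open) to 1 (shut), then the shift along the tool's x, y, z each as a share of 100 cm, from -1 to 1, then the turn, a rotation vector about the tool's x, y, z each as a share of 180 degrees, from -1 to 1. In form: [[grip, tx, ty, tz, rx, ry, rz], ...]. A call has 1 to 20 rows; each row is the pose to reach, as a shift and turn from the pose commanded when the call began, along the tool's axes at that moment, turning the shorter way round; what a row does not reach only later rows make up. A row lasts 1/8 s, in which the tool goes at most 62.5 mm and 10.7 degrees, less where a joint would pass 70% of its speed; a pose out of reach is approached as far as the arm can. A call with a number of a shift or a turn outside -1 to 1 is refused whole. A call with a gripper value outside its range is refused whole. The fingers move at their own pace and stop on an object; FORCE is the grip in N (left out, the last holds). Time passes only in rows, so rows that repeat a pose let the fingers close. It gives the time, the measured TCP pose, the force, the opening and the grip force at its end, in the units of the state.
- robot.read_state(): the state, without advancing time (a new reading comes with each control period).
- robot.read_camera(name): name is "side" or "top" or "wrist"; returns a dict with "frame" (420x560x3 uint8, red, green, blue), "fx", "fy", "cx", "cy" (pixels), "rvec" (rotation vector, rad) and "tvec" (3), from world to camera coordinates, as OpenCV has them; the wrist camera has in their place "T_tool_cam" (4x4, takes a point from camera to tool coordinates, whose origin is the TCP and whose axes are the flange's). Camera axes: x right, y down, z forward; pixel columns grow to the right and rows downward; lengths in m; the calibration is good to about 2 mm. A picture is of the moment at which its call begins: read the wrist's pose just before it. There is no depth.
- robot.close_job(): hands the job in; it is judged then, once.
Trained networks look in a picture, given as the dict that the camera call returned (one of the last four; its "shot" number tells which), for a name from the list of things; names that differ only in an ending like _2 or _b are one class to them, and where a whole thing is asked for, a point or a joint stands for the part that bears it (a point fixed in the world has none). Each returns a list of dicts, best first, with "conf" (0 to 1); they miss things now and then, are a little off and sometimes report something else, mostly with a low value. They report only what shows in the picture. A call takes as long as a camera call. They do not tell look-alikes from the thing itself.
- robot.regions_of(picture, name): "mask" (420x560 bool, what is visible of it) and "rect" ([left, top, right, bottom] in pixels, round what is visible of it).
The state is a dict: "t": time; "q": joint angles; "dq": joint speeds; "joint_torque": joint torques, N m; "tool_pos": TCP position; "orientation": TCP orientation; "force": force on the tool from outside, world axes, zero at the start; "wrist_torque": the same for the moment, N m; "opening": finger opening in m; "gripper_force": force on a finger pad.
Only numpy, scipy, OpenCV 4.12 (cv2) and the standard library are available. Lean on these libraries where they do the work, as an engineer would, in place of code of your own. Each camera call takes 0.05 s, during which the arm holds its last target. There are 200 camera calls.

## Working session

There is one attempt and no reset: what is moved stays moved. The work goes in short steps, Python scripts to look and compute and a shell command to move; the robot and the scene stay as the last step left them, time stands still between calls to the robot, and variables do not carry over. Pictures are saved under pics/ and viewed, at most 10 in all, crops included, and the job is handed in when it is done.

```bash
mkdir -p pics; python3 - <<'E'
from plant import robot
import cv2,numpy as np
print(robot.read_state())
for n in ["top","side"]:
    p=robot.read_camera(n); cv2.imwrite(f"pics/{n}0.png",p["frame"][:,:,::-1])
    print({k:v for k,v in p.items() if k!="frame"})
    for o in ["green_module","red_module","pass_nest_floor","reject_nest_floor","fixture","handle_bar","button_grip","tip_tinner","wick_spool","usb_stick","wrench_key"]:
        try:print(o,[(r["rect"],round(r["conf"],2),int(r["mask"].sum())) for r in robot.regions_of(p,o)])
        except Exception as e:print(o,e)
E
```

```text
{'t': 0.0, 'q': array([-1.28338310e+00,  1.31144200e-01,  1.48928828e+00, -2.28869341e-05,
        1.52300193e+00, -8.53690206e-02]), 'dq': array([-9.51328995e-05,  6.44648816e-04, -1.40434467e-03,  1.14587649e-03,
        7.60039284e-04, -2.30012618e-04]), 'joint_torque': array([ 2.08806217e-03, -5.59853625e+01, -4.91752732e+01,  7.70038459e-02,
        3.56747839e-02, -1.77920301e-04]), 'tool_pos': array([ 0.21839844, -0.55824858,  0.23159262]), 'orientation': array([-3.08537970e+00, -5.81842869e-01,  3.27296481e-04]), 'force': array([ 0.25368562, -0.48800714, -0.24645888]), 'wrist_torque': array([-0.01450885, -0.03110769,  0.01476963]), 'gripper_force': 0.0, 'opening': 0.09285339667167701}
{'fx': 478.5614968060581, 'fy': 478.5614968060581, 'cx': 284.6414844862755, 'cy': 208.22891250058285, 'rvec': array([ 2.16628424, -2.18476957,  0.0917808 ]), 'tvec': array([-0.07163529,  0.58607081,  1.01731247]), 'shot': 1}
green_module [([320.4, 163.4, 345.4, 189.5], 0.83, 390), ([333.8, 215.4, 349.0, 235.3], 0.68, 360), ([309.7, 268.4, 328.3, 294.3], 0.63, 409)]
red_module [([233.4, 263.2, 25
[... 982 characters left out ...]
1), ([328.3, 225.3, 360.9, 246.2], 0.59, 401), ([239.5, 210.6, 261.5, 217.3], 0.55, 172)]
red_module []
pass_nest_floor [([218.1, 188.0, 238.9, 205.7], 0.73, 240), ([254.2, 184.8, 296.6, 205.5], 0.57, 539)]
reject_nest_floor []
fixture [([188.4, 211.7, 297.8, 293.3], 0.71, 7108), ([189.4, 213.1, 294.0, 276.6], 0.51, 5147)]
handle_bar [([191.2, 215.8, 294.9, 274.4], 0.82, 5097)]
button_grip []
tip_tinner [([218.5, 192.0, 242.4, 204.0], 0.69, 240), ([190.5, 295.7, 225.8, 331.0], 0.39, 394)]
wick_spool [([358.1, 194.0, 377.9, 204.6], 0.43, 155)]
usb_stick [([345.6, 338.3, 369.2, 347.1], 0.71, 114), ([278.3, 221.9, 286.6, 234.9], 0.17, 109)]
wrench_key [([190.6, 296.9, 224.3, 328.2], 0.87, 318)]
```

```bash
cat > h.py <<'E'
import cv2,numpy as np
from scipy.spatial.transform import Rotation as R
def cam(p,state=None):
    K=np.array([[p["fx"],0,p["cx"]],[0,p["fy"],p["cy"]],[0,0,1]])
    if "rvec" in p:
        A=R.from_rotvec(p["rvec"]).as_matrix(); return K,A,np.asarray(p["tvec"])
    T=np.eye(4);T[:3,:3]=R.from_rotvec(state["orientation"]).as_matrix();T[:3,3]=state["tool_pos"]
    M=np.linalg.inv(T@p["T_tool_cam"]); return K,M[:3,:3],M[:3,3]
def back(c,uv,z):
    K,A,t=c; o=-A.T@t
    d=(A.T@np.linalg.inv(K)@np.c_[np.atleast_2d(uv),np.ones(len(np.atleast_2d(uv)))].T).T
    return o+d*((z-o[2])/d[:,2])[:,None]
def proj(c,X):
    K,A,t=c; x=(A@np.atleast_2d(X).T).T+t; x=x@K.T; return x[:,:2]/x[:,2:]
def rect(c,mask,z):
    "min-area rect of a mask's back-projection on height z: centre, sizes, angle of long side (deg)"
    v,u=np.nonzero(mask); P=back(c,np.c_[u,v],z)[:,:2].astype(np.float32)
    (x,y),(w,h),a=cv2.minAreaRect(P*1000)
    if w<h: w,h,a=h,w,a+90
    return round(x/1000,4),round(y/1000,4),round(w),round(h),round((a+90)%180-90,1)
E
python3 - <<'E'
from plant import robot
from h import *
p=robot.read_camera("top");c=cam(p)
for o,z in [("green_module",.024),("red_module",.024),("pass_nest_floor",.013),("reject_nest_floor",.013),("fixture",.068),("tip_tinner",.019),("wick_spool",.011),("usb_stick",.008),("wrench_key",.009)]:
    for r in robot.regions_of(p,o): print(o,round(r["conf"],2),rect(c,r["mask"],z))
f=p["frame"][110:330,150:430,::-1]
cv2.imwrite("pics/top1.png",cv2.resize(f,None,fx=2.7,fy=2.7,interpolation=cv2.INTER_CUBIC))
p=robot.read_camera("side");f=p["frame"][170:360,160:440,::-1]
cv2.imwrite("pics/side1.png",cv2.resize(f,None,fx=2.7,fy=2.7,interpolation=cv2.INTER_CUBIC))
E
```

```text
green_module 0.78 (0.5449, -0.1959, 55, 36, 1.6)
green_module 0.69 (0.4263, -0.1535, 57, 35, -16.8)
green_module 0.57 (0.6563, -0.1839, 59, 39, 53.5)
red_module 0.93 (0.4411, 0.0131, 58, 36, -23.0)
pass_nest_floor 0.91 (0.6196, -0.3029, 89, 68, -10.1)
reject_nest_floor 0.81 (0.4777, -0.3076, 83, 65, -0.5)
fixture 0.61 (0.6284, -0.0228, 203, 185, 3.4)
tip_tinner 0.77 (0.7353, -0.2628, 46, 42, -45.5)
tip_tinner 0.21 (0.4265, -0.154, 57, 36, -15.8)
tip_tinner 0.19 (0.5592, -0.064, 20, 18, -0.5)
wick_spool 0.77 (0.3739, -0.3217, 46, 43, 89.5)
wick_spool 0.44 (0.5597, -0.0628, 20, 15, -0.5)
usb_stick 0.74 (0.3855, 0.1476, 50, 19, -18.1)
wrench_key 0.64 (0.6627, 0.132, 87, 14, 70.2)
```

View pics/top1.png

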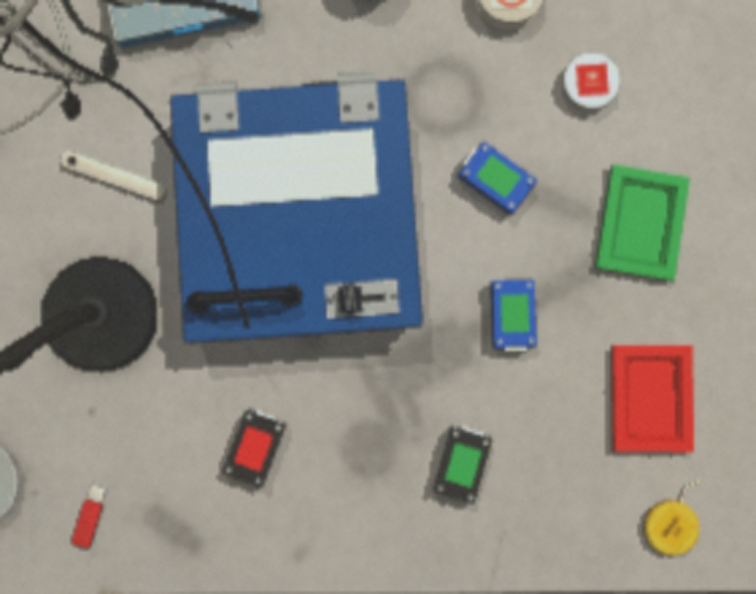

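View pics/side1.png

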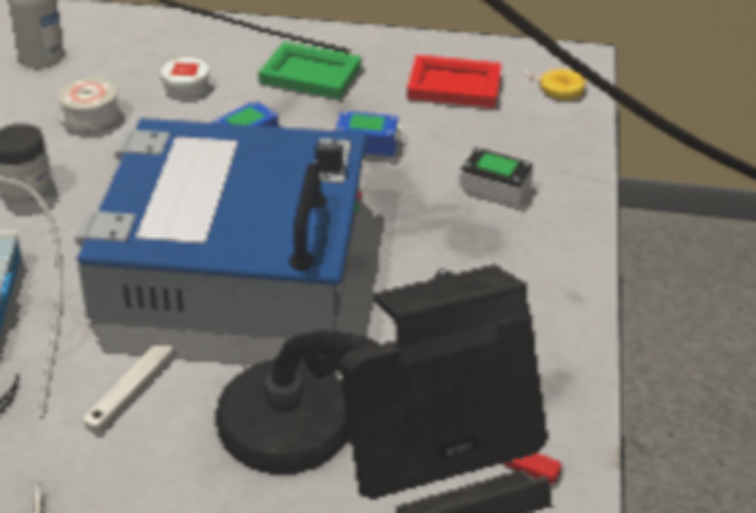

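The top view shows the black modules: green-tagged at crop (465,465), red-tagged at (253,448). The two blue ones are decoys. The green nest is at (642,222), the red nest at (652,398), the handle at (245,298) and the button at (348,298). The side view agrees, with the phone stand in front of the red module.

```bash
cat >> h.py <<'E'
def plan(s,pos,yaw,tilt=None):
    "shares from the measured pose to TCP pos, tool down with tool x at yaw deg (mod 180), or rotation tilt"
    R0=R.from_rotvec(s["orientation"]); best=None
    for k in (0,180):
        Rt=tilt if tilt is not None else R.from_euler("z",yaw+k,degrees=True)*R.from_euler("x",180,degrees=True)
        v=(R0.inv()*Rt).as_rotvec()/np.pi
        if best is None or np.linalg.norm(v)<np.linalg.norm(best): best=v
    d=R0.inv().apply(np.array(pos)-s["tool_pos"])
    return np.round(np.r_[d,best],4)
E
python3 - <<'E'
from plant import robot
from h import *
s=robot.read_state();print(R.from_rotvec(s["orientation"]).as_matrix().round(3))
p=robot.read_camera("top");c=cam(p);print("campos",-c[1].T@c[2])
print("stand disc edge z=.02",back(c,[[150+155/2.7,110+313/2.7],[150+100/2.7,110+313/2.7],[150,110+365/2.7]],.02))
print("handle px",back(c,[[150+190/2.7,110+299/2.7],[150+300/2.7,110+295/2.7]],.103))
print("button",back(c,[[150+349/2.7,110+300/2.7]],.085))
print(plan(s,[.4263,-.1535,.18],-16.8),plan(s,[.55,-.30,.28],-5))
p=robot.read_camera("wrist");print(p["T_tool_cam"].round(3),p["fx"])
cv2.imwrite("pics/top2.png",cv2.resize(cv2.imread("pics/top0.png")[120:400,0:260],None,fx=2.1,fy=2.1))
E
```

```text
[[ 0.931  0.364  0.   ]
 [ 0.364 -0.931 -0.   ]
 [ 0.     0.    -1.   ]]
campos [ 0.49472794 -0.07911494  1.0641994 ]
stand disc edge z=.02 [[0.54856936 0.0924238  0.02      ]
 [0.5489486  0.1369464  0.02      ]
 [0.50766972 0.21725028 0.02      ]]
handle px [[ 0.55450904  0.05274866  0.103     ]
 [ 0.55679372 -0.02926134  0.103     ]]
button [[ 0.55383599 -0.06550563  0.085     ]]
[ 0.3411 -0.3018  0.0527  0.     -0.      0.212 ] [ 0.4029 -0.1203 -0.0473  0.     -0.      0.1464]
[[ 0.001 -0.967 -0.255  0.07 ]
 [ 1.     0.     0.001  0.001]
 [-0.001 -0.255  0.967 -0.153]
 [ 0.     0.     0.     1.   ]] 336.9195024064661
```

```bash
sleep 3; ls -la pics
```

```text
total 1804
drwxr-xr-x 2 agent agent   4096 Nov 30 15:31 .
drwxr-xr-x 3 agent agent   4096 Nov 30 15:30 ..
-rw-r--r-- 1 agent agent 309643 Nov 30 15:29 side0.png
-rw-r--r-- 1 agent agent 368304 Nov 30 15:30 side1.png
-rw-r--r-- 1 agent agent 346028 Nov 30 15:29 top0.png
-rw-r--r-- 1 agent agent 454045 Nov 30 15:30 top1.png
-rw-r--r-- 1 agent agent 353319 Nov 30 15:31 top2.png
```

View pics/top2.png

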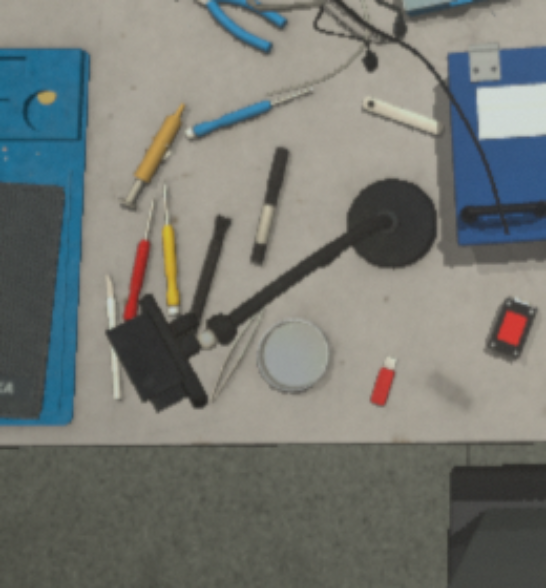

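The stand's arm and plate rise well to the left of the red module. Only its low disc, at (392,222), is near, so a grip across the module's width is clear. I'll move to look at everything with the wrist camera.

```bash
python3 -m handwheel '[[-1,0.393,-0.231,-0.018,0,0,0.174],[-1,0.393,-0.231,-0.018,0,0,0.174],[-1,0.393,-0.231,-0.018,0,0,0.174],[-1,0.393,-0.231,-0.018,0,0,0.174],[-1,0.393,-0.231,-0.018,0,0,0.174],[-1,0.393,-0.231,-0.018,0,0,0.174],[-1,0.393,-0.231,-0.018,0,0,0.174],[-1,0.393,-0.231,-0.018,0,0,0.174],[-1,0.393,-0.231,-0.018,0,0,0.174],[-1,0.393,-0.231,-0.018,0,0,0.174]]' 20
cat > look.py <<'E'
from plant import robot
from h import *
import sys
s=robot.read_state();p=robot.read_camera("wrist");c=cam(p,s)
print(s["tool_pos"],s["opening"],s["gripper_force"])
for o,z in [("green_module",.024),("red_module",.024),("pass_nest_floor",.013),("reject_nest_floor",.013),("fixture",.068),("button_grip",.086)]:
    for r in robot.regions_of(p,o): print(o,round(r["conf"],2),rect(c,r["mask"],z))
cv2.imwrite(f"pics/{sys.argv[1]}.png",p["frame"][:,:,::-1])
E
python3 look.py w1
```

```text
t: 3.1
tool_pos: [0.5, -0.201, 0.2506]
orientation: [3.129, -0.273, -0.001]
force: [-0.6, 0.2, 0.2]
opening: 0.093
gripper_force: 0.0
[ 0.50003367 -0.20102902  0.25055672] 0.09295552851899133 0.0
green_module 0.82 (0.5466, -0.1996, 57, 34, 1.1)
green_module 0.56 (0.4303, -0.1575, 61, 34, -16.6)
red_module 0.93 (0.4444, 0.0053, 64, 41, -21.3)
red_module 0.54 (0.6297, -0.002, 236, 213, -87.2)
pass_nest_floor 0.78 (0.6216, -0.3074, 89, 68, -10.7)
reject_nest_floor 0.62 (0.479, -0.3112, 88, 66, -0.7)
fixture 0.94 (0.6233, -0.0263, 210, 188, -86.6)
button_grip 0.76 (0.5572, -0.0718, 22, 22, 2.1)
button_grip 0.53 (0.4647, -0.0306, 53, 35, -21.9)
```

```bash
sleep 1
```

```text
(no output)
```

View pics/w1.png

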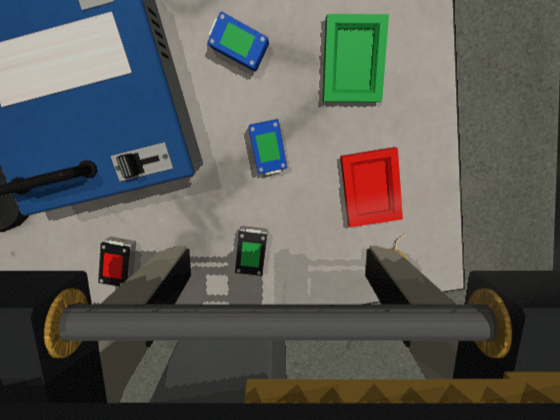

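Wrist view: black green-tag module at (251,250), red-tag at (115,262), green nest at (355,58), red nest at (372,187), button at (130,163). The positions agree with the top camera within about 4 mm. Next I'll hover over the green module.

```bash
python3 -m handwheel '[[-1,-0.079,-0.032,0.13,0,0,0.037],[-1,-0.079,-0.032,0.13,0,0,0.037],[-1,-0.079,-0.032,0.13,0,0,0.037],[-1,-0.079,-0.032,0.13,0,0,0.037],[-1,-0.079,-0.032,0.13,0,0,0.037]]'
python3 look.py w2
```

```text
t: 4.08
tool_pos: [0.4296, -0.1563, 0.1225]
orientation: [3.108, -0.454, 0.004]
force: [-0.1, -0.3, -0.3]
opening: 0.0927
gripper_force: 0.0
[ 0.42964195 -0.15630542  0.12252102] 0.09274516898210841 0.0
green_module 0.85 (0.5452, -0.1992, 58, 35, 0.9)
green_module 0.82 (0.4287, -0.1567, 59, 35, -16.6)
green_module 0.46 (0.5793, -0.0463, 152, 95, -87.2)
red_module 0.77 (0.4429, 0.0041, 61, 45, -21.0)
pass_nest_floor 0.15 (0.5861, -0.0357, 145, 93, -86.5)
reject_nest_floor 0.84 (0.4781, -0.3099, 87, 69, -1.0)
fixture 0.7 (0.5645, -0.0693, 126, 78, -87.7)
button_grip 0.57 (0.5554, -0.0721, 26, 23, 4.3)
```

```bash
sleep 1
```

```text
(no output)
```

View pics/w2.png

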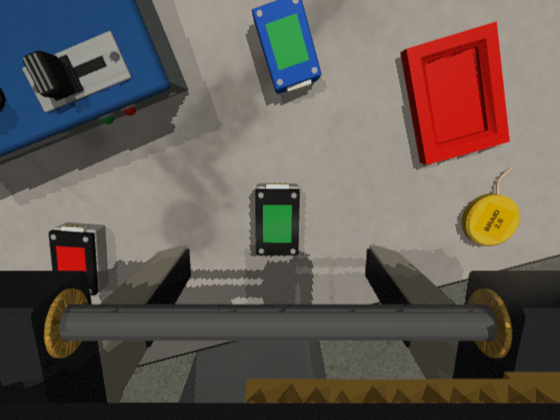

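The module at (277,220) lies straight between the fingers, with its connector at the +x end. I'll grasp and lift it.

```bash
python3 -m handwheel '[[-1,-0.002,0,0.06,0,0,0],[-1,-0.002,0,0.085,0,0,0],[-1,-0.002,0,0.0985,0,0,0],[-1,-0.002,0,0.0985,0,0,0],[1,-0.002,0,0.0985,0,0,0],[1,-0.002,0,0.0985,0,0,0],[1,-0.002,0,0.0985,0,0,0],[1,-0.002,0,0.0985,0,0,0],[1,-0.002,0,0.0985,0,0,0],[1,-0.002,0,0.09,0,0,0],[1,-0.002,0,0.05,0,0,0],[1,-0.002,0,0,0,0,0],[1,-0.002,0,0,0,0,0]]' 20
python3 look.py w3
python3 - <<'E'
from plant import robot
from h import *
s=robot.read_state();print(plan(s,[.6205,-.305,.125],-10.5))
E
```

```text
t: 6.05
tool_pos: [0.4294, -0.1563, 0.1259]
orientation: [3.106, -0.454, 0.013]
force: [0.6, 0.2, -0.6]
opening: 0.0075
gripper_force: 0.0
[ 0.42940586 -0.15628523  0.1259325 ] 0.007457700998721198 0.0
green_module 0.75 (0.545, -0.1991, 58, 35, 1.7)
green_module 0.64 (0.4286, -0.1569, 59, 35, -15.7)
green_module 0.36 (0.4423, 0.0048, 63, 45, -21.0)
red_module 0.88 (0.4425, 0.0044, 61, 44, -20.9)
reject_nest_floor 0.87 (0.4781, -0.3101, 88, 70, -0.6)
reject_nest_floor 0.46 (0.5869, -0.0352, 148, 96, -87.3)
fixture 0.71 (0.4816, -0.2825, 69, 55, -0.8)
fixture 0.61 (0.5658, -0.0675, 128, 81, -87.4)
fixture 0.24 (0.5608, -0.0623, 27, 26, 2.1)
button_grip 0.79 (0.5554, -0.0719, 25, 23, 2.3)
[ 2.301e-01  8.860e-02 -6.400e-03 -2.000e-04  8.000e-04 -3.400e-02]
```

The fingers are slower than I assumed and closed too late. I'll reopen and retry with more closing time.

```bash
python3 -m handwheel '[[-0.4,0,0,0,0,0,0],[-0.4,0,0,0,0,0,0],[-0.4,0,0,0,0,0,0],[-0.4,0,0,0,0,0,0],[-0.4,0,0,0,0,0,0],[-0.4,0,0,0,0,0,0],[-0.4,0,0,0,0,0,0],[-0.4,0,0,0,0,0,0]]'
```

```text
t: 7.4
tool_pos: [0.4262, -0.1548, 0.1206]
orientation: [-3.109, 0.454, -0.0]
force: [-1.0, 0.3, 0.2]
opening: 0.065
gripper_force: 0.0
```

```bash
python3 -m handwheel '[[-0.4,0.001,0.001,0.06,0,0,0],[-0.4,0.001,0.001,0.085,0,0,0],[-0.4,0.001,0.001,0.096,0,0,0],[-0.4,0.001,0.001,0.096,0,0,0],[1,0.001,0.001,0.096,0,0,0],[1,0.001,0.001,0.096,0,0,0],[1,0.001,0.001,0.096,0,0,0],[1,0.001,0.001,0.096,0,0,0],[1,0.001,0.001,0.096,0,0,0],[1,0.001,0.001,0.096,0,0,0],[1,0.001,0.001,0.08,0,0,0],[1,0.001,0.001,0.04,0,0,0],[1,0.001,0.001,0,0,0,0],[1,0.001,0.001,0,0,0,0],[1,0.001,0.001,0,0,0,0]]' 20
python3 - <<'E'
from plant import robot
from h import *
s=robot.read_state();print(plan(s,[.6205,-.305,.125],-10.5))
E
```

```text
t: 9.28
tool_pos: [0.4267, -0.1559, 0.1205]
orientation: [3.109, -0.454, 0.0]
force: [-0.3, -0.2, -2.0]
opening: 0.034
gripper_force: 20.0
[ 0.2283  0.0874 -0.0044  0.     -0.     -0.034 ]
```

```bash
python3 -m handwheel '[[1,0.228,0.087,-0.004,0,0,-0.034],[1,0.228,0.087,-0.004,0,0,-0.034],[1,0.228,0.087,-0.004,0,0,-0.034],[1,0.228,0.087,-0.004,0,0,-0.034],[1,0.228,0.087,-0.004,0,0,-0.034],[1,0.228,0.087,-0.004,0,0,-0.034],[1,0.228,0.087,-0.004,0,0,-0.034]]'
cat > nest.py <<'E'
from plant import robot
from h import *
import sys
s=robot.read_state();p=robot.read_camera("wrist");c=cam(p,s);print(s["tool_pos"],s["orientation"])
name,hue=sys.argv[1],sys.argv[2]
for r in robot.regions_of(p,name): print(name,round(r["conf"],2),rect(c,r["mask"],.013))
for r in robot.regions_of(p,hue+"_module"): print("held",round(r["conf"],2),rect(c,r["mask"],s["tool_pos"][2]+.0))
cv2.imwrite(f"pics/{sys.argv[3]}.png",cv2.resize(p["frame"][:,:,::-1],None,fx=1.4,fy=1.4))
E
python3 nest.py pass_nest_floor green w4
```

```text
t: 10.15
tool_pos: [0.6196, -0.3037, 0.1247]
orientation: [-3.128, 0.287, 0.001]
force: [0.0, -0.2, -1.0]
opening: 0.0338
gripper_force: 20.0
[ 0.61958385 -0.3036935   0.12465765] [-3.12810823e+00  2.86895725e-01  9.82275644e-04]
pass_nest_floor 0.62 (0.6289, -0.3093, 72, 64, -11.0)
held 0.6 (0.6267, -0.3063, 49, 34, -10.5)
held 0.59 (0.6713, -0.2417, 37, 25, 52.8)
```

```bash
sleep 1
```

```text
(no output)
```

View pics/w4.png

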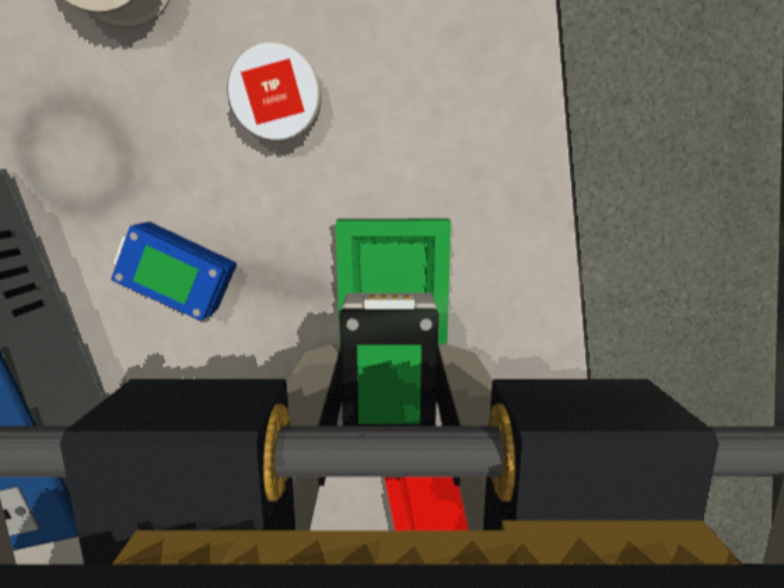

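The held module's top far edge is at (341..439, 310), the nest's far rim corners are at (337,219) and (450,219), and its right edge is at x≈449. I'll back-project these.

```bash
cat > bp.py <<'E'
from plant import robot
from h import *
def rel(uvn,uvm,nestz=.013):
    "in tool axes (x,y) relative to the TCP, mm"
    s=robot.read_state();p=robot.read_camera("wrist");c=cam(p,s);R0=R.from_rotvec(s["orientation"])
    f=lambda uv,z:(R0.inv().apply(back(c,np.array(uv)/1.4,z)-s["tool_pos"])*1000).round(1)
    print("nest",f(uvn,nestz).tolist());print("module",f(uvm,s["tool_pos"][2]).tolist())
    return s
E
python3 - <<'E'
from bp import *
rel([(337,219),(450,219),(448,343)],[(341,310),(439,309)])
E
```

```text
nest [[45.9, -27.4, 112.8], [46.0, 35.6, 112.8], [-27.4, 36.8, 112.8]]
module [[25.9, -14.8, 0.0], [26.2, 18.3, 0.0]]
```

```bash
python3 -m handwheel '[[1,0.0035,0.0022,0.04,0,0,0],[1,0.0035,0.0022,0.072,0,0,0],[1,0.0035,0.0022,0.072,0,0,0],[1,0.0035,0.0022,0.072,0,0,0]]'
python3 nest.py pass_nest_floor green w5
```

```text
t: 10.85
tool_pos: [0.6242, -0.3077, 0.0545]
orientation: [3.128, -0.287, 0.003]
force: [0.8, -0.0, -0.2]
opening: 0.0339
gripper_force: 20.0
[ 0.62422592 -0.30771308  0.05451716] [ 3.12756544e+00 -2.87263263e-01  2.81228632e-03]
pass_nest_floor 0.65 (0.6251, -0.3083, 83, 65, -10.5)
held 0.87 (0.6316, -0.3102, 49, 34, -10.5)
held 0.66 (0.7299, -0.2777, 38, 38, -83.3)
held 0.6 (0.6658, -0.2149, 51, 36, 52.8)
```

```bash
sleep 1
```

```text
(no output)
```

View pics/w5.png

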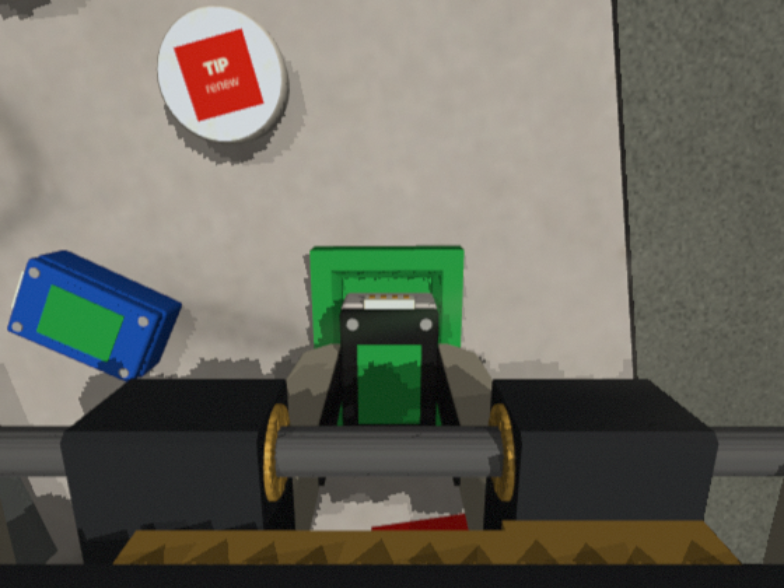

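The rim's far corners are at (311,247) and (463,247). The module's top edge is at (341..439,310).

```bash
python3 - <<'E'
from h import *
from plant import robot
p=robot.read_camera("wrist")
s=dict(tool_pos=np.array([ 0.62422592,-0.30771308,0.05451716]),orientation=np.array([3.12756544e+00,-2.87263263e-01,2.81228632e-03]))
c=cam(p,s);R0=R.from_rotvec(s["orientation"])
f=lambda uv,z:(R0.inv().apply(back(c,np.array(uv)/1.4,z)-s["tool_pos"])*1000).round(1).tolist()
print(f([(311,247),(463,247)],.013),f([(332,270),(443,270)],.013),f([(341,310),(439,310)],.0545))
print(robot.read_state()["tool_pos"])
E
```

```text
[[41.0, -30.8, 41.6], [41.0, 32.1, 41.6]] [[31.3, -22.4, 41.6], [31.3, 24.1, 41.6]] [[25.9, -14.8, 0.1], [25.9, 18.3, 0.1]]
[ 0.62471706 -0.30800377  0.05490906]
```

```bash
python3 -m handwheel '[[1,0.0002,-0.0015,0,0,0,0],[1,0.0002,-0.0015,0.012,0,0,0],[1,0.0002,-0.0015,0.018,0,0,0],[1,0.0002,-0.0015,0.0235,0,0,0],[1,0.0002,-0.0015,0.0235,0,0,0],[1,0.0002,-0.0015,0.0235,0,0,0]]'
```

```text
t: 11.8
tool_pos: [0.6237, -0.3057, 0.0298]
orientation: [-3.128, 0.287, 0.001]
force: [-5.5, 3.7, 8.1]
opening: 0.034
gripper_force: 20.0
```

It's seated at the expected height, so I'll release and rise.

```bash
python3 -m handwheel '[[-0.2,0,0,0,0,0,0],[-0.2,0,0,0,0,0,0],[-0.2,0,0,0,0,0,0],[-0.2,0,0,0,0,0,0],[-0.2,0,0,-0.05,0,0,0],[-0.2,0,0,-0.11,0,0,0],[-0.2,-0.05,0,-0.13,0,0,0],[-0.2,-0.05,0,-0.13,0,0,0],[-0.2,-0.05,0,-0.13,0,0,0]]'
python3 - <<'E'
from plant import robot
from h import *
s=robot.read_state();p=robot.read_camera("wrist");c=cam(p,s);print(s["tool_pos"],s["opening"])
for n,z in [("pass_nest_floor",.013),("green_module",.029),("reject_nest_floor",.013)]:
    for r in robot.regions_of(p,n): print(n,round(r["conf"],2),rect(c,r["mask"],z))
cv2.imwrite("pics/w6.png",p["frame"][:,:,::-1])
print(plan(s,[.4415,.0085,.125],-21.5), plan(s,[.45,-.10,.16],-21.5))
E
```

```text
t: 12.92
tool_pos: [0.575, -0.2969, 0.159]
orientation: [3.128, -0.288, 0.001]
force: [-0.4, -1.2, -0.4]
opening: 0.0559
gripper_force: 0.0
[ 0.57497017 -0.29687525  0.15903272] 0.05594819740024573
pass_nest_floor 0.56 (0.6216, -0.3081, 86, 65, -10.2)
green_module 0.93 (0.6584, -0.1933, 61, 36, 54.0)
green_module 0.71 (0.5534, -0.2047, 55, 40, 1.4)
green_module 0.56 (0.6237, -0.3069, 57, 34, -10.6)
reject_nest_floor 0.75 (0.732, -0.2651, 47, 32, 79.5)
reject_nest_floor 0.55 (0.4977, -0.31, 62, 61, -3.2)
[-1.870e-01 -2.759e-01  3.400e-02 -0.000e+00 -1.000e-04  6.100e-02] [-1.588e-01 -1.708e-01 -1.000e-03 -0.000e+00 -1.000e-04  6.100e-02]
```

```bash
sleep 1
```

```text
(no output)
```

View pics/w6.png

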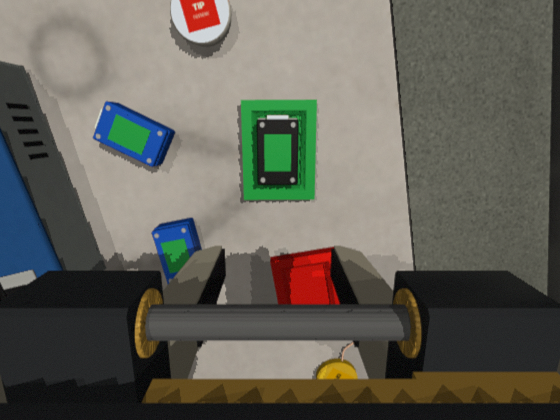

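The green module sits centred in its nest at (278,152), free of the fingers. Next is the red one.

```bash
python3 -m handwheel '[[-0.2,-0.187,-0.276,0.034,0,0,0.061],[-0.2,-0.187,-0.276,0.034,0,0,0.061],[-0.2,-0.187,-0.276,0.034,0,0,0.061],[-0.2,-0.187,-0.276,0.034,0,0,0.061],[-0.2,-0.187,-0.276,0.034,0,0,0.061],[-0.2,-0.187,-0.276,0.034,0,0,0.061],[-0.2,-0.187,-0.276,0.034,0,0,0.061],[-0.2,-0.187,-0.276,0.034,0,0,0.061],[-0.2,-0.187,-0.276,0.034,0,0,0.061],[-0.2,-0.187,-0.276,0.034,0,0,0.061]]'
python3 look.py w7
```

```text
t: 14.38
tool_pos: [0.4416, 0.0079, 0.1251]
orientation: [3.086, -0.587, -0.0]
force: [-0.5, -0.2, -0.2]
opening: 0.0559
gripper_force: 0.0
[0.4416121  0.00786104 0.12513688] 0.055898659036308036 0.0
green_module 0.61 (0.5199, -0.1859, 39, 14, 68.5)
red_module 0.77 (0.443, 0.0102, 58, 34, -20.8)
red_module 0.26 (0.5444, -0.0127, 244, 95, 68.5)
fixture 0.82 (0.5379, -0.014, 202, 79, 68.5)
fixture 0.71 (0.5519, -0.0672, 22, 13, 68.5)
button_grip 0.97 (0.548, -0.0632, 20, 12, 68.5)
```

```bash
sleep 1
```

```text
(no output)
```

View pics/w7.png

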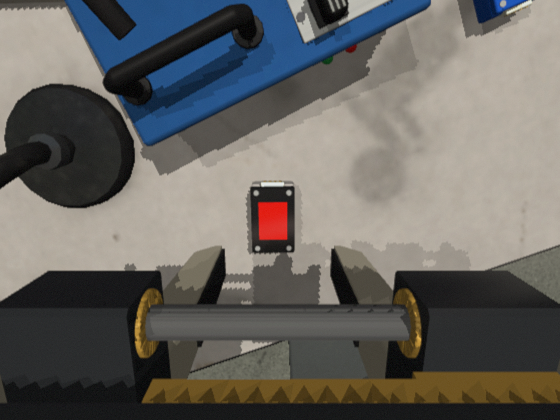

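The red module is at (272,217), aligned between the fingers, and the stand's disc at (70,145) is clear. Grasping it.

```bash
python3 -m handwheel '[[-0.2,-0.0005,-0.003,0.06,0,0,-0.004],[-0.2,-0.0005,-0.003,0.09,0,0,-0.004],[-0.2,-0.0005,-0.003,0.1005,0,0,-0.004],[-0.2,-0.0005,-0.003,0.1005,0,0,-0.004],[1,-0.0005,-0.003,0.1005,0,0,-0.004],[1,-0.0005,-0.003,0.1005,0,0,-0.004],[1,-0.0005,-0.003,0.1005,0,0,-0.004],[1,-0.0005,-0.003,0.1005,0,0,-0.004],[1,-0.0005,-0.003,0.1005,0,0,-0.004],[1,-0.0005,-0.003,0.08,0,0,-0.004],[1,-0.0005,-0.003,0.03,0,0,-0.004],[1,-0.0005,-0.003,-0.03,0,0,-0.004],[1,-0.0005,-0.003,-0.03,0,0,-0.004],[1,-0.0005,-0.003,-0.03,0,0,-0.004]]' 20
python3 - <<'E'
from plant import robot
from h import *
s=robot.read_state()
# seat bias seen on green: commanded seat vs wrist w1 estimate
print(plan(s,[.4805,-.310,.12],-0.7))
E
```

```text
t: 16.48
tool_pos: [0.4417, 0.0116, 0.1548]
orientation: [-3.09, 0.566, -0.0]
force: [0.4, 0.1, -1.3]
opening: 0.0337
gripper_force: 20.0
[ 0.1503  0.287   0.0347 -0.     -0.     -0.1114]
```

```bash
python3 -m handwheel '[[1,0.1503,0.287,0.03,0,0,-0.1114],[1,0.1503,0.287,0.03,0,0,-0.1114],[1,0.1503,0.287,0.03,0,0,-0.1114],[1,0.1503,0.287,0.03,0,0,-0.1114],[1,0.1503,0.287,0.03,0,0,-0.1114],[1,0.1503,0.287,0.03,0,0,-0.1114],[1,0.1503,0.287,0.03,0,0,-0.1114],[1,0.1503,0.287,0.06,0,0,-0.1114],[1,0.1503,0.287,0.1,0,0,-0.1114],[1,0.1503,0.287,0.1,0,0,-0.1114],[1,0.1503,0.287,0.1,0,0,-0.1114],[1,0.1503,0.287,0.1,0,0,-0.1114]]'
python3 nest.py reject_nest_floor red w8
```

```text
t: 17.98
tool_pos: [0.4819, -0.3105, 0.0572]
orientation: [3.14, -0.019, 0.004]
force: [-0.1, -0.3, -0.4]
opening: 0.0338
gripper_force: 20.0
[ 0.48192991 -0.31054534  0.05719294] [ 3.13975524 -0.01878801  0.00379254]
reject_nest_floor 0.69 (0.4811, -0.3116, 84, 65, -1.4)
held 0.75 (0.4889, -0.3118, 49, 34, -0.8)
```

```bash
sleep 1
```

```text
(no output)
```

View pics/w8.png

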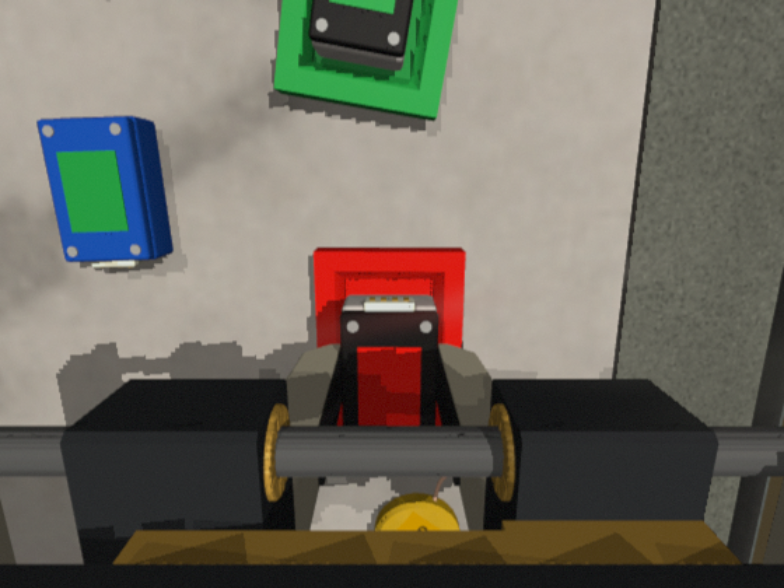

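The rim's far corners are at (314,249) and (465,249). The module's top edge is at (341..438,311).

```bash
python3 - <<'E'
from h import *
from plant import robot
p=robot.read_camera("wrist")
s=dict(tool_pos=np.array([.48192991,-.31054534,.05719294]),orientation=np.array([3.13975524,-.01878801,.00379254]))
c=cam(p,s);R0=R.from_rotvec(s["orientation"])
f=lambda uv,z:(R0.inv().apply(back(c,np.array(uv)/1.4,z)-s["tool_pos"])*1000).round(1).tolist()
print(f([(314,249),(465,249)],.013),f([(341,311),(438,311)],.0572))
print(robot.read_state()["tool_pos"])
E
```

```text
[[39.5, -30.1, 44.2], [39.5, 33.4, 44.3]] [[25.3, -14.8, 0.0], [25.3, 17.9, 0.1]]
[ 0.48134881 -0.31047922  0.05629191]
```

```bash
python3 -m handwheel '[[1,0,0.0005,0,0,0,0],[1,0,0.0005,0.012,0,0,0],[1,0,0.0005,0.018,0,0,0],[1,0,0.0005,0.0253,0,0,0],[1,0,0.0005,0.0253,0,0,0],[1,0,0.0005,0.0253,0,0,0]]'
```

```text
t: 18.92
tool_pos: [0.4807, -0.3105, 0.0295]
orientation: [-3.141, 0.019, 0.0]
force: [0.5, 0.8, -0.9]
opening: 0.0338
gripper_force: 20.0
```

Clean seat. I'll release, rise and measure the result, plus the handle and button.

```bash
python3 -m handwheel '[[-0.2,0,0,0,0,0,0],[-0.2,0,0,0,0,0,0],[-0.2,0,0,0,0,0,0],[-0.2,0,0,0,0,0,0],[-0.2,0,0,-0.05,0,0,0],[-0.2,0,0,-0.11,0,0,0],[-0.2,-0.05,-0.03,-0.17,0,0,0],[-0.2,-0.05,-0.08,-0.20,0,0,0],[-0.2,-0.05,-0.08,-0.20,0,0,0],[-0.2,-0.05,-0.08,-0.20,0,0,0]]'
python3 - <<'E'
from plant import robot
from h import *
s=robot.read_state();p=robot.read_camera("wrist");c=cam(p,s);print(s["tool_pos"],s["opening"])
for n,z in [("pass_nest_floor",.013),("green_module",.029),("reject_nest_floor",.013),("red_module",.029),("fixture",.068),("button_grip",.086)]:
    for r in robot.regions_of(p,n): print(n,round(r["conf"],2),rect(c,r["mask"],z))
# blue cover
def blue(p,c):
    m=cv2.inRange(cv2.cvtColor(p["frame"],cv2.COLOR_RGB2HSV),(100,120,40),(125,255,255))
    n,l,st,ce=cv2.connectedComponentsWithStats(m);i=1+st[1:,4].argmax();m=cv2.morphologyEx((l==i).astype(np.uint8),cv2.MORPH_CLOSE,np.ones((25,25)))
    return rect(c,m,.068)
print("wrist blue",blue(p,c))
p=robot.read_camera("top");c=cam(p);print("top blue",blue(p,c))
E
```

```text
t: 20.18
tool_pos: [0.4321, -0.2299, 0.2302]
orientation: [3.14, -0.018, 0.002]
force: [0.2, 0.3, -0.3]
opening: 0.0557
gripper_force: 0.0
[ 0.43209143 -0.22991604  0.23021084] 0.055694573415586
pass_nest_floor 0.61 (0.5997, -0.3033, 65, 48, 80.9)
green_module 0.9 (0.6025, -0.3017, 36, 28, 81.1)
green_module 0.78 (0.5453, -0.2003, 57, 34, 1.0)
green_module 0.42 (0.5669, -0.0419, 28, 28, 2.7)
reject_nest_floor 0.69 (0.4786, -0.3112, 85, 66, -0.6)
reject_nest_floor 0.38 (0.5782, -0.0316, 180, 92, -88.3)
red_module 0.75 (0.4802, -0.3096, 55, 38, -1.9)
fixture 0.8 (0.5672, -0.0613, 153, 78, -87.9)
button_grip 0.85 (0.5559, -0.0725, 23, 22, 89.4)
wrist blue (0.5679, -0.0539, 139, 77, -87.4)
top blue (0.626, -0.0232, 192, 182, 3.5)
```

```bash
python3 -m handwheel '[[0,0.1215,-0.2415,0.01,0,0,-0.52],[0,0.1215,-0.2415,0.01,0,0,-0.52],[0,0.1215,-0.2415,0.01,0,0,-0.52],[0,0.1215,-0.2415,0.01,0,0,-0.52],[0,0.1215,-0.2415,0.01,0,0,-0.52],[0,0.1215,-0.2415,0.01,0,0,-0.52],[0,0.1215,-0.2415,0.01,0,0,-0.52],[0,0.1215,-0.2415,0.01,0,0,-0.52],[0,0.1215,-0.2415,0.01,0,0,-0.52],[0,0.1215,-0.2415,0.01,0,0,-0.52],[0,0.1215,-0.2415,0.01,0,0,-0.52]]'
python3 - <<'E'
from plant import robot
from h import *
s=robot.read_state();p=robot.read_camera("wrist");c=cam(p,s);print(s["tool_pos"],s["orientation"],s["q"].round(2),s["opening"])
for n,z in [("fixture",.068),("button_grip",.088),("handle_bar",.103)]:
    for r in robot.regions_of(p,n): print(n,round(r["conf"],2),rect(c,r["mask"],z),np.round(r["rect"]))
# dark pixels inside a window round the expected bar
B=np.array([[.556,.012,.103]]);print("expected px",proj(c,B),proj(c,[[.556,.043,.103],[.556,-.019,.103],[.554,-.068,.088]]).round())
g=p["frame"].max(2)
w=proj(c,[[.53,.05,.103],[.585,-.03,.103]]);u0,u1=sorted(w[:,0].astype(int));v0,v1=sorted(w[:,1].astype(int));print(u0,u1,v0,v1)
sub=g[max(v0,0):v1,u0:u1]
for row in sub[::4,::3]: print("".join("#" if x<45 else "+" if x<80 else "." for x in row))
E
```

```text
t: 21.95
tool_pos: [0.5562, 0.0099, 0.2196]
orientation: [-2.168, -2.273, 0.0]
force: [0.0, 0.4, -0.1]
opening: 0.0462
gripper_force: 0.0
[0.5561769  0.00992893 0.21960814] [-2.16815976e+00 -2.27310153e+00  3.75710108e-04] [-0.07  0.02  1.63 -0.    1.49 -0.12] 0.04617145958998268
fixture 0.9 (0.6291, -0.0112, 201, 160, 3.5) [248. 140. 466. 303.]
button_grip 0.68 (0.5558, -0.0615, 21, 20, -87.3) [261. 273. 284. 292.]
handle_bar 0.85 (0.6174, -0.001, 173, 142, 3.2) [247. 137. 462. 303.]
expected px [[278.05389064 208.37482205]] [[280. 171.]
 [276. 244.]
 [272. 288.]]
247 309 160 257
......++#####+.......
......++#####+.......
......++.####........
......++.####........
......++.+###........
......+..##+#........
......++.##+#........
......++.##+#........
......++.##+#........
......++.##+#........
......++.+#+#........
......++.+#+#........
+.....++.+#+#........
+......+.+###........
+......+.+#+#........
+......+.+#++........
+......+.+#++........
.........++++........
........++++++.......
........+##++#+......
.........#####.......
..........###+.......
..........###........
.....................
.....................
```

```bash
python3 -m handwheel '[[0,0,0,0.05,0,0,0],[0,0,0,0.1,0,0,0],[0,0,0,0.1215,0,0,0],[0,0,0,0.1215,0,0,0],[0,0,0,0.1215,0,0,0],[1,0,0,0.1215,0,0,0],[1,0,0,0.1215,0,0,0],[1,0,0,0.1215,0,0,0],[1,0,0,0.1215,0,0,0],[1,0,0,0.1215,0,0,0],[1,0,0,0.1215,0,0,0],[1,0,0,0.1215,0,0,0]]' 30
```

```text
t: 23.65
tool_pos: [0.5582, 0.0101, 0.0989]
orientation: [2.163, 2.274, 0.005]
force: [9.1, 1.4, -4.7]
opening: 0.0093
gripper_force: 30.0
```

Bar gripped. Tug gently.

```bash
python3 -m handwheel '[[1,0,0.002,-0.002,0,0,0],[1,0,0.002,-0.004,0,0,0],[1,0,0.002,-0.005,0,0,0],[1,0,0.002,-0.005,0,0,0]]'
```

```text
t: 24.15
tool_pos: [0.5591, 0.0102, 0.1027]
orientation: [2.164, 2.276, 0.002]
force: [9.3, 1.0, -10.8]
opening: 0.009
gripper_force: 30.0
```

```bash
python3 -m handwheel '[[1,0,0.001,-0.002,0,0,0],[1,0,0.001,-0.004,0,0,0],[1,0,0.001,-0.004,0,0,0],[1,0,0.001,-0.004,0,0,0]]'
```

```text
t: 24.65
tool_pos: [0.5592, 0.0102, 0.1036]
orientation: [-2.165, -2.276, -0.0]
force: [20.1, -1.2, -33.3]
opening: 0.0092
gripper_force: 30.0
```

The catch holds: 33 N at about 4 mm of lift. I'll lower, let go and move over the button.

```bash
python3 -m handwheel '[[1,0,-0.003,0.006,0,0,0],[1,0,-0.003,0.009,0,0,0],[0,0,-0.003,0.009,0,0,0],[0,0,-0.003,0.009,0,0,0],[0,0,-0.003,0.009,0,0,0],[0,0,-0.003,0.009,0,0,0],[0,0,-0.003,0.009,0,0,0],[0,0,-0.003,-0.03,0,0,0],[0,0,-0.003,-0.07,0,0,0],[0,-0.04,-0.0055,-0.07,0,0,0],[0,-0.0785,-0.0055,-0.07,0,0,0],[0,-0.0785,-0.0055,-0.07,0,0,0],[0,-0.0785,-0.0055,-0.07,0,0,0],[0,-0.0785,-0.0055,-0.07,0,0,0]]'
python3 - <<'E'
from plant import robot
from h import *
s=robot.read_state();p=robot.read_camera("wrist");c=cam(p,s);print(s["tool_pos"],s["opening"])
for r in robot.regions_of(p,"button_grip"): print(round(r["conf"],2),rect(c,r["mask"],.0895),np.round(r["rect"]))
g=p["frame"].max(2);u,v=proj(c,[[.557,-.0685,.0895]])[0].astype(int);print(u,v)
print(proj(c,[[.568,-.0745,.0895],[.546,-.0625,.0895]]).round())
for row in g[v-36:v+36:3,u-60:u+60:3]: print("".join("#" if x<45 else "+" if x<80 else "." for x in row))
E
```

```text
t: 26.4
tool_pos: [0.5576, -0.0676, 0.1772]
orientation: [-2.163, -2.277, -0.0]
force: [-0.5, 1.1, -0.4]
opening: 0.0463
gripper_force: 0.0
[ 0.55757018 -0.06756183  0.17720549] 0.046307062617246125
0.96 (0.5561, -0.063, 22, 18, 3.0) [260. 203. 291. 228.]
277 221
[[292. 230.]
 [263. 213.]]
........................................
........................................
........................................
........................................
........................................
..............+.........................
....................++..................
................#######+................
..............+.########+...............
...............+#########...............
...............+#######+#...............
................+.......+...............
........................+...............
........................+...............
...................+++..................
...................+++..................
...................+++..................
...................+++..................
...................+++..................
...................+++..................
...................+++..................
....................................+...
....+#.............................+#...
....##.............................+#+..
```

```bash
python3 -m handwheel '[[0,0,-0.0015,0.05,0,0,0],[0,0,-0.0015,0.08,0,0,0],[0,0,-0.0015,0.0872,0,0,0],[0,0,-0.0015,0.0872,0,0,0],[1,0,-0.0015,0.0872,0,0,0],[1,0,-0.0015,0.0872,0,0,0],[1,0,-0.0015,0.0872,0,0,0],[1,0,-0.0015,0.0872,0,0,0],[1,0,-0.0015,0.0872,0,0,0]]' 20
```

```text
t: 27.62
tool_pos: [0.5569, -0.0687, 0.091]
orientation: [2.164, 2.276, 0.001]
force: [0.7, 0.5, 5.2]
opening: 0.0219
gripper_force: 20.0
```

Gripped: 22 mm opening, as expected. Slide it.

```bash
python3 -m handwheel '[[1,-0.005,0,-0.001,0,0,0],[1,-0.010,0,-0.001,0,0,0],[1,-0.015,0,-0.001,0,0,0],[1,-0.019,0,-0.001,0,0,0],[1,-0.021,0,-0.001,0,0,0],[1,-0.021,0,-0.001,0,0,0],[1,-0.021,0,-0.001,0,0,0]]'
```

```text
t: 28.5
tool_pos: [0.5579, -0.087, 0.0911]
orientation: [-2.163, -2.276, -0.006]
force: [4.8, 12.3, 0.8]
opening: 0.0219
gripper_force: 20.0
```

The button stopped after 18.3 mm at a 12 N hard stop, so it's fully released. Back to the handle.

```bash
python3 -m handwheel '[[0,-0.019,0,-0.001,0,0,0],[0,-0.019,0,-0.001,0,0,0],[0,-0.019,0,-0.001,0,0,0],[0,-0.019,0,-0.05,0,0,0],[0,-0.019,0,-0.085,0,0,0],[0,0.04,0.006,-0.085,0,0,0],[0,0.0995,0.006,-0.085,0,0,0],[0,0.0995,0.006,-0.085,0,0,0],[0,0.0995,0.006,-0.04,0,0,0],[0,0.0995,0.006,-0.007,0,0,0],[0,0.0995,0.006,-0.007,0,0,0],[1,0.0995,0.006,-0.007,0,0,0],[1,0.0995,0.006,-0.007,0,0,0],[1,0.0995,0.006,-0.007,0,0,0],[1,0.0995,0.006,-0.007,0,0,0],[1,0.0995,0.006,-0.007,0,0,0],[1,0.0995,0.006,-0.007,0,0,0]]' 30
python3 - <<'E'
import numpy as np
for th in np.arange(.1,1.05,.1):
    c,s=np.cos(th),np.sin(th);x=-165*c+39*s+165;z=165*s+39*c-39
    print(round(th,2),"fwd %.1f up %.1f"%(x,z))
E
```

```text
t: 30.62
tool_pos: [0.5582, 0.0101, 0.0988]
orientation: [2.164, 2.277, -0.0]
force: [-3.6, 0.0, 5.8]
opening: 0.0088
gripper_force: 30.0
0.1 fwd 4.7 up 16.3
0.2 fwd 11.0 up 32.0
0.3 fwd 18.9 up 47.0
0.4 fwd 28.2 up 61.2
0.5 fwd 38.9 up 74.3
0.6 fwd 50.8 up 86.4
0.7 fwd 63.9 up 97.1
0.8 fwd 78.0 up 106.5
0.9 fwd 93.0 up 114.5
1.0 fwd 108.7 up 120.9
```

```bash
python3 -m handwheel '[[1,0,0.001,-0.004,0,0,0],[1,0,0.002,-0.008,0,0,0],[1,0,0.005,-0.016,0,0,0],[1,0,0.008,-0.024,0,0,0],[1,0,0.011,-0.032,0,0,0],[1,0,0.011,-0.032,0,0,0]]'
```

```text
t: 31.38
tool_pos: [0.5691, 0.0107, 0.1313]
orientation: [-2.164, -2.277, 0.001]
force: [-6.9, -1.3, 0.7]
opening: 0.0091
gripper_force: 30.0
```

The cover is free and opening. Continue along the arc.

```bash
python3 -m handwheel '[[1,0,0.004,-0.008,0,0,0],[1,0,0.008,-0.015,0,0,0],[1,0,0.0125,-0.022,0,0,0],[1,0,0.0172,-0.0292,0,0,0],[1,0,0.0225,-0.036,0,0,0],[1,0,0.0279,-0.0423,0,0,0],[1,0,0.0338,-0.0485,0,0,0],[1,0,0.0398,-0.0544,0,0,0],[1,0,0.0398,-0.0544,0,0,0]]'
```

```text
t: 32.5
tool_pos: [0.6087, 0.0131, 0.1873]
orientation: [-2.164, -2.277, 0.0]
force: [-15.0, 0.2, 11.2]
opening: 0.0088
gripper_force: 30.0
```

```bash
python3 -m handwheel '[[1,0,0.0055,-0.0065,0,0,0],[1,0,0.012,-0.0117,0,0,0],[1,0,0.0188,-0.0167,0,0,0],[1,0,0.0261,-0.0212,0,0,0],[1,0,0.0335,-0.0255,0,0,0],[1,0,0.0411,-0.0292,0,0,0],[1,0,0.0489,-0.033,0,0,0],[1,0,0.0489,-0.033,0,0,0],[1,0,0.0489,-0.033,0,0,0],[1,0,0.0489,-0.033,0,0,0]]'
python3 - <<'E'
from plant import robot
from h import *
s=robot.read_state();p=robot.read_camera("wrist")
h=np.array([.5582+.165,.0988-.039])  # hinge (x,z) in TCP terms
d=s["tool_pos"][[0,2]]-h;print("r",np.hypot(*d),"theta",np.arctan2(d[1],-d[0])-np.arctan2(.039,.165))
p=robot.read_camera("top");c=cam(p)
for n,z in [("pass_nest_floor",.013),("green_module",.029),("reject_nest_floor",.013),("red_module",.029)]:
    for r in robot.regions_of(p,n): print(n,round(r["conf"],2),rect(c,r["mask"],z))
E
```

```text
t: 33.75
tool_pos: [0.6585, 0.0159, 0.2203]
orientation: [2.163, 2.276, 0.004]
force: [-6.6, 1.3, 7.3]
opening: 0.0088
gripper_force: 30.0
r 0.17300510297149763 theta 0.9556868564106105
pass_nest_floor 0.72 (0.6209, -0.3039, 88, 67, -8.8)
green_module 0.77 (0.62, -0.3017, 60, 40, -7.3)
green_module 0.77 (0.5435, -0.1953, 57, 35, 1.6)
green_module 0.76 (0.6562, -0.183, 56, 36, 55.3)
green_module 0.65 (0.681, -0.0106, 223, 115, 89.5)
green_module 0.63 (0.3749, -0.3166, 43, 40, 89.5)
reject_nest_floor 0.89 (0.4768, -0.308, 85, 66, -1.4)
reject_nest_floor 0.28 (0.6219, -0.3052, 60, 38, -10.8)
red_module 0.77 (0.4768, -0.3073, 53, 37, -0.5)
red_module 0.47 (0.6203, -0.3023, 60, 37, -9.7)
red_module 0.17 (0.376, -0.3176, 43, 41, 44.2)
```

The cover is at about 0.96 rad and gripped, and both modules are centred in their nests.

```bash
python3 -m handwheel '[[1,0,0,0,0,0,0],[1,0,0,0,0,0,0],[1,0,0,0,0,0,0]]'; python3 -c "
from plant import robot
print(robot.close_job())"
```

```text
t: 34.42
tool_pos: [0.6585, 0.0159, 0.2202]
orientation: [2.163, 2.276, 0.004]
force: [-5.9, 1.9, 6.8]
opening: 0.0088
gripper_force: 30.0
the job is handed in; nothing more can be done
None
```

Job handed in at 34.4 s, verdict not reported: both modules are seated and released in their nests, the tug showed the catch held, the button is fully released, and the cover is held open by its handle at about 0.96 rad (55°).

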